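# Refit the push-and-hold knob of a gas hob

### The job

The control knob of the small gas hob is off. Set the steel bezel ring flat on the raised black seat round the D-shaped brass valve stem and let go of it, then take the black knob from the saucer, turn it so that the flat in its bore matches the flat on the stem, and push it fully home. Finish without letting up: the gripper stays on the knob and keeps it pressed down so that the stem is held all the way in against its spring, as for lighting; leave the other things where they stand.

Things in the scene. Friction and masses are not known exactly. Their poses are not given: they have to be found in the camera images.
- hob: Fixed brushed-steel gas hob, 280 (x) x 360 (y) mm, top 85 mm above the work surface. Its burner and cast pan support (bars up to 125 mm above the work surface) stay over 75 mm away from the axis of the control seat. Origin: centre of its underside.
- seat (a point): Control seat of the hob: round black shoulder, diameter 44 mm, standing 4 mm above the hob's flat top, with a round black spigot (diameter 28 mm) that rises 9 mm more from its middle; the brass stem stands out of the spigot. This point is on the seat's axis, on top of the shoulder, 89 mm above the work surface; z up.
- stem (a joint): How far the valve stem is pushed straight down (m): 0 = out (at rest), 0.006 = all the way in. A spring pushes it out: 4 N at 0, rising to 10 N at 0.006, where it meets a firm stop. The stem cannot turn.
- stem_tip (a point): Centre of the top end of the brass valve stem, on its axis; it moves down with the stem. At rest it is 35 mm above the seat point (26 mm above the spigot). The stem has a D section: diameter 12 mm with one flat 1.5 mm from the axis; z points up along the stem, x points from the axis squarely towards the flat. The top 1 mm is chamfered by about 0.5 mm.
- bezel: Steel bezel ring lying flat on the work surface: outer diameter 48 mm, bore 32 mm, 12 mm high, about 50 g. Origin: centre of its underside, z up. It goes over the stem and spigot and rests on the shoulder.
- knob: Black metal cooker knob lying right way up in the saucer, underside 5 mm above the work surface, about 150 g. Round skirt, diameter 44 mm, 17 mm high; above it a straight grip bar 42 mm long, 12 mm thick, from 17 to 36 mm. Origin: centre of its underside; z up; x along the bar towards the end with the white pointer line.
- bore (a point): Centre of the bottom of the D-shaped bore in the knob's underside, 14 mm above the knob's origin, same axes. Bore: diameter 13.4 mm, flat 2.1 mm from the axis on the pointer side (+x): the knob fits only with its x along the x of stem_tip (forced on over 14 degrees askew does not count). Fully home, this point meets stem_tip. Stem all the way in: knob 3 mm clear of the bezel.
- pointer (a point): The white pointer mark at one end of the knob's grip bar: on top of the bar, 36 mm above the knob's underside and 20 mm from its axis, towards its x.
- saucer: White ceramic saucer, diameter 140 mm, rim 18 mm high, flat floor 5 mm thick and about 80 mm across; the knob lies in it. Origin: centre of its underside.
- canister: Glass coffee canister with clamped lid and orange rubber seal, diameter 100 mm, 170 mm high; bystander. Origin: centre of its underside.
- frother: Steel milk frother with black handle and toggle switch, diameter 80 mm, 164 mm high; bystander. Origin: centre of its underside.
- mug: Blue mug, diameter 80 mm, 92 mm high; bystander. Origin: centre of its underside.
- moka: Aluminium stove-top coffee maker, diameter 90 mm, 178 mm high; bystander. Origin: centre of its underside.
- stirrer: Wooden stirrer 190 mm long, 5 mm thick, lying flat; bystander. Origin: middle of its underside, x along it.
- scoop: Small grey plastic scoop, bowl diameter 44 mm, 26 mm high, handle 85 mm to -x; bystander. Origin: centre of the bowl's underside.
Mind the look-alikes: they are no part of the job. Several things look just like the bezel: the one meant starts farthest from the robot's base. Of the things shaped like the knob, the black one is meant.

How it is judged:
By the outcome, as a careful person would: the job done as asked, in the order asked, and still so for the second after the job is handed in, while the arm keeps its last pose, push and grip.
It also fails if it takes over 64 s, if anything falls off the work surface, if the arm or the gripper's body presses on something with over 40 N, if the wrist force passes 120 N, or if a joint passes its speed limit or range.

### The arm

A 7-joint arm with a two-finger parallel gripper is mounted at the origin on the work surface. World frame = base frame: x ahead of the robot, y to its left, z up, the work surface at z = 0. Lengths are in m, angles in rad, forces in N, time in s.
With the tool pointing down it reaches from about 0.425 to 0.925 m from the base axis. Payload 6.8 kg.
Tool frame: the origin (TCP) lies midway between the tips of the shut fingers; the grasp point (between the pads) lies 19 mm behind it; z points along the fingers, y is the direction in which the jaws open and shut (so a half turn about z gives the same grasp; the last joint's range is limited). The gripper opens to 85 mm and grips with 20 to 120 N. Pads are 22 mm wide; open, the fingers measure 114 mm over their backs; the gripper's body (76 mm by 85 mm) begins 54 mm behind the grasp point. The pads swing forward as they close: fully open they stand 13 mm farther back than shut.
Start: joints at [1.177, 0.477, 0.022, 1.555, -0.011, 1.109, -0.083], TCP at [0.19, -0.648, 0.231] pointing down, gripper open.
Joint ranges: [-2.96, 2.96], [-0.34, 2.1], [-1.41, 1.46], [0.24, 2.44], [-1.37, 4.51], [0.17, 1.92], [-2.96, 2.96]. Speed limits (rad/s): [2.39, 2.39, 3.14, 3.14, 3.14, 3.14, 3.14].

### API

Orientations are given as a rotation vector (axis times angle).
In Python, from workcell import env, eyes gives the robot as it stands.
- The arm moves only by the shell command python3 -m pendant 'ROWS'. ROWS is JSON, a list of rows, each an object with "rotation": the turn, a rotation vector about the tool's x, y, z in degrees, a list of three; "dp": the shift along the tool's x, y, z in cm, a list of three; "jaw": the opening, from -1 (shut) to 1 (fully open), so that 0 is half open. A call has 1 to 5 rows; each row is the pose to reach, as a shift and turn from the pose measured when the call began, along the tool's axes at that moment; what a row does not reach only later rows make up. A row lasts 1/12 s, in which the tool goes at most 41.7 mm and 7.16 degrees, less where a joint would pass 70% of its speed; a pose out of reach is approached as far as the arm can. A call with a gripper value outside its range is refused whole. The fingers move at their own pace and stop on an object; the grip force is fixed at half the most. Time passes only in rows, so rows that repeat a pose let the fingers close. It gives the time, the measured TCP pose, the force and the opening at its end, in the units of the state.
- env.get_state(): the state, without advancing time (a new reading comes with each control period).
- eyes.grab_frame(name): name is "side" or "top"; returns the picture (384x512x3 uint8, red, green, blue); there is no depth.
- eyes.camera_info(name): a dict with "K" (3x3 intrinsics, pixels), "R" (3x3) and "t" (3): a world point X has camera coordinates R X + t. Camera axes: x right, y down, z forward; pixel columns grow to the right and rows downward; lengths in m; the calibration is good to about 2 mm. A picture is of the moment at which its call begins. camera_info takes no time and is no camera call.
- env.sign_off(): hands the job in, once; it reports no verdict.
The state is a dict: "time": time; "qpos": joint angles; "qvel": joint speeds; "tau": joint torques, N m; "tool_pos": TCP position; "ee_rot": TCP orientation; "contact_force": force on the tool from outside, world axes, zero at the start; "moment": the same for the moment, N m; "finger_gap": finger opening in m.
Only numpy, scipy, OpenCV 4.12 (cv2) and the standard library are available. Lean on these libraries where they do the work, as an engineer would, in place of code of your own. Each camera call takes 0.05 s, during which the arm holds its last target. There are 200 camera calls.

## Working session

There is one attempt and no reset: what is moved stays moved. The work goes in short steps, Python scripts to look and compute and a shell command to move; the robot and the scene stay as the last step left them, time stands still between calls to the robot, and variables do not carry over. Pictures are saved under pics/ and viewed, about 8 in all and at most 12, crops included, and the job is handed in when it is done.

```bash
ls; mkdir -p pics
python3 - <<'E'
from workcell import env, eyes
import cv2, numpy as np
print(env.get_state())
for n in("top","side"):
    f=eyes.grab_frame(n); cv2.imwrite(f"pics/{n}0.png",f[:,:,::-1])
    i=eyes.camera_info(n); print(n,i, -np.array(i['R']).T@np.array(i['t']))
E
```

```text
pics
{'time': 0.0, 'qpos': array([ 1.17690194,  0.47778432,  0.02233841,  1.55645215, -0.01149181,
        1.10929274, -0.0831034 ]), 'qvel': array([ 7.59873872e-04,  7.44881318e-04,  1.95663437e-03, -5.53721234e-05,
       -9.97993289e-04, -7.11702051e-04, -1.00261450e-03]), 'tau': array([-9.19411395e-04, -5.96454978e+01,  1.60706889e+00, -2.81194836e+01,
        1.24405359e-02,  9.37582925e-03, -1.78739805e-05]), 'tool_pos': array([ 0.19011383, -0.64705928,  0.23033597]), 'ee_rot': array([-3.10782046e+00, -4.47183016e-01,  6.21724326e-04]), 'contact_force': array([-0.19236178, -0.06821308,  0.8174548 ]), 'moment': array([-0.02272423,  0.04815614, -0.00811465]), 'finger_gap': 0.085408623894353}
top {'K': array([[433.62112033,   0.        , 254.48141371],
       [  0.        , 433.62112033, 193.01877082],
       [  0.        ,   0.        ,   1.        ]]), 'R': array([[-0.02332435, -0.99969247,  0.00842277],
       [-0.9937367 ,  0.02226276, -0.1095068 ],
       [ 0.10928561, -0.01092419, -0.99395036]]), 't': array([0.05066448, 0.55328831, 1.42677018])} [0.39507918 0.05391749 1.47830083]
side {'K': array([[447.07636696,   0.        , 249.56492296],
       [  0.        , 447.07636696, 196.40151526],
       [  0.        ,   0.        ,   1.        ]]), 'R': array([[ 0.99471362, -0.10197448, -0.01208381],
       [-0.05901772, -0.47141994, -0.8799319 ],
       [ 0.08403405,  0.87599341, -0.47494614]]), 't': array([-0.54410379,  0.16423958,  1.20343992])} [ 0.44979056 -1.03226432  0.70951394]
```

View pics/top0.png

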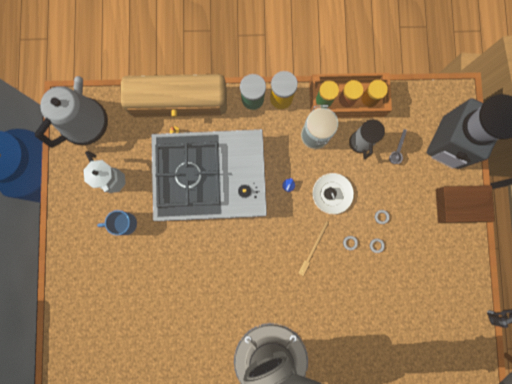

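View pics/side0.png

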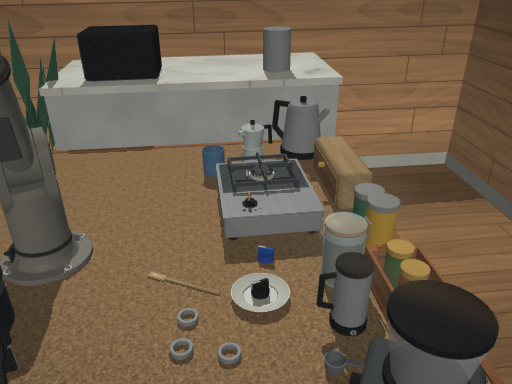

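The top view shows three rings at (382,217), (351,243) and (377,246), the saucer with the black knob at (332,194), a blue look-alike at (289,185), and the stem and seat at (245,191). The side view shows the same layout. Next I'll take enlarged crops for detail.

```bash
cat > h.py <<'E'
import numpy as np, cv2
from workcell import env, eyes
from scipy.spatial.transform import Rotation as Ro
def ray(n,px):
    i=eyes.camera_info(n); R=np.array(i['R']);t=np.array(i['t'])
    d=R.T@np.linalg.inv(i['K'])@np.array([px[0],px[1],1.]); return -R.T@t,d
def onplane(n,px,z):
    c,d=ray(n,px); return c+d*(z-c[2])/d[2]
def tri(a,b):
    (c1,d1),(c2,d2)=ray("top",a),ray("side",b)
    s=np.linalg.lstsq(np.c_[d1,-d2],c2-c1,rcond=None)[0]
    p,q=c1+s[0]*d1,c2+s[1]*d2; return (p+q)/2,np.linalg.norm(p-q)
def proj(n,X):
    i=eyes.camera_info(n); p=i['K']@(i['R']@np.array(X)+i['t']); return p[:2]/p[2]
def togo(target,yaw=None):
    """shift in tool axes (cm); yaw = world angle of tool x (deg), tool down"""
    s=env.get_state(); R=Ro.from_rotvec(s['ee_rot'])
    out=R.inv().apply(np.array(target)-s['tool_pos'])*100
    print('pos',s['tool_pos'].round(4),'dp cm',out.round(2))
    if yaw is not None:
        a=np.radians(yaw); T=np.c_[[np.cos(a),np.sin(a),0],[np.sin(a),-np.cos(a),0],[0,0,-1]]
        print('rot deg',np.degrees((R.inv()*Ro.from_matrix(T)).as_rotvec()).round(2))
E
python3 - <<'E'
from h import *
T=cv2.imread('pics/top0.png');S=cv2.imread('pics/side0.png')
# rings: grey hole-bearing blobs by low saturation
for n,I,(x0,y0,x1,y1) in(("top",T,(335,200,400,262)),("side",S,(160,300,250,370))):
    c=cv2.cvtColor(I,cv2.COLOR_BGR2HSV)[y0:y1,x0:x1]
    m=((c[...,1]<75)).astype(np.uint8)
    cs,_=cv2.findContours(m,cv2.RETR_EXTERNAL,2)
    for k in cs:
        if cv2.contourArea(k)>40:
            (u,v),w,_=cv2.fitEllipse(k); u+=x0;v+=y0
            X=onplane(n,(u,v),.010 if n=="top" else .008); print(n,round(u,1),round(v,1),np.round(w,1),X.round(4),np.hypot(*X[:2]).round(4))
def crop(I,x,y,w,h,s): return cv2.resize(I[y:y+h,x:x+w],(w*s,h*s),interpolation=cv2.INTER_CUBIC)
a=crop(T,310,172,48,44,8);b=crop(T,224,170,48,44,8)
c=crop(S,236,268,48,30,8);d=crop(S,226,182,48,30,8)
cv2.imwrite('pics/crop.png',np.vstack([np.hstack([a,b]),np.hstack([c,d])]))
E
```

```text
top 376.6 245.3 [13.9 14.6] [ 0.3701 -0.3696  0.01  ] 0.523
top 350.0 242.5 [13.8 14.9] [ 0.3815 -0.2802  0.01  ] 0.4733
top 381.6 216.5 [13.5 14.6] [ 0.4668 -0.3919  0.01  ] 0.6095
top 341.8 203.3 [14.4 24.5] [ 0.5147 -0.2586  0.01  ] 0.5759
side 229.1 352.7 [22.1 23.9] [ 0.4658 -0.3902  0.008 ] 0.6076
side 180.9 348.6 [21.2 24.1] [ 0.3692 -0.3684  0.008 ] 0.5215
side 187.3 316.9 [18.6 22.2] [ 0.3803 -0.2786  0.008 ] 0.4714
side 241.9 301.1 [11.1 25.9] [ 0.5045 -0.2414  0.008 ] 0.5593
```

View pics/crop.png

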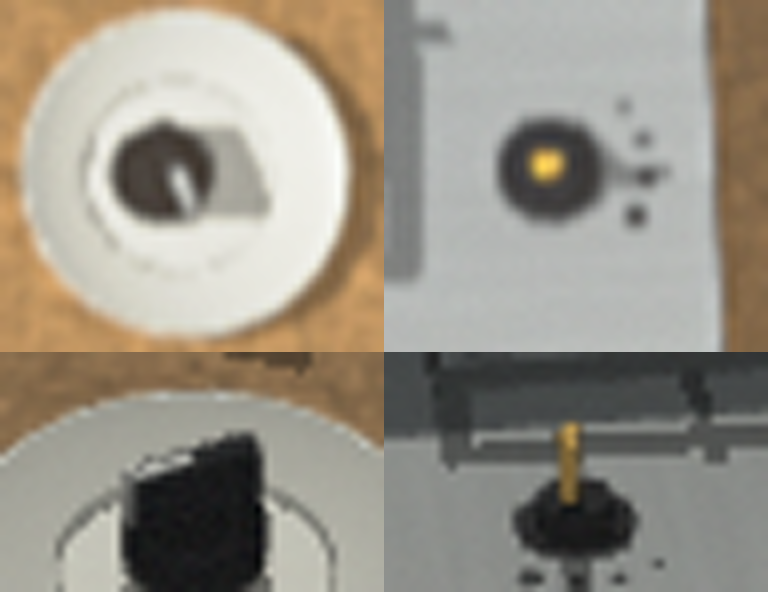

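The crops show the knob's white line running from (172,165) to (190,208), so it points roughly toward −x,−y. The brass stem sits at crop (545,165) and its D can barely be made out. I'll measure these with moments.

Run:
```python
from h import *
F={n:np.mean([eyes.grab_frame(n).astype(float) for _ in range(3)],0) for n in("top","side")}
np.set_printoptions(linewidth=200)
def mom(W,x0,y0):
    yy,xx=np.mgrid[y0:y0+W.shape[0],x0:x0+W.shape[1]]; s=W.sum(); c=np.array([(W*xx).sum(),(W*yy).sum()])/s
    return c,s,np.cov(np.c_[xx.ravel(),yy.ravel()].T,aweights=W.ravel()+1e-9,ddof=0)
for n,(x0,y0,x1,y1) in(("top",(238,184,253,198)),("side",(241,188,258,206))):
    p=F[n][y0:y1,x0:x1]; W=p[...,0]-p[...,2]; print(n,x0,y0); print(W.round().astype(int)); W=np.where(W>25,W,0)
    print(mom(W,x0,y0))
# shoulder (dark or brass) in top
x0,y0,x1,y1=236,181,254,202
p=F["top"][y0:y1,x0:x1]; g=p.max(2); print(g.astype(int))
x0,y0,x1,y1=322,182,345,204
g=F["top"][y0:y1,x0:x1].mean(2); print('knob');print(g.astype(int))
x0,y0,x1,y1=249,275,272,300
g=F["side"][y0:y1,x0:x1].mean(2); print('knob side');print(g.astype(int))
x0,y0,x1,y1=288-48,184,260,206
g=F["side"][y0:y1,x0:x1].mean(2); print('seat side');print(g.astype(int))
```

```text
top 238 184
[[ -1  -1  -2  -1  -1  -1   0   0   0   0  -1  -1  -1  -1  -1]
 [ -2  -1  -2  -1  -1   0   0   1   0   0   0  -1  -2  -2  -1]
 [ -2  -2  -1  -1   0  -1   0   2   1   1   1   1  -2  -1  -1]
 [ -2   0   0  -2  -1   1  -2  -2  -1   2   3   2   0   0   0]
 [ -1   1  -1  -1  16  43  42  33  12   1   3   3   0   1   0]
 [ -2   1   0   4  58 119 125 100  45   4   2   4   3   1   0]
 [  0   0   0   7  78 156 159 133  62   6   2   4   3   1   0]
 [  0   1  -1   3  59 131 140 109  46   5   3   4   3   2   1]
 [  1   1   3  -1  20  61  67  48  15   2   3   5   3   1   0]
 [  0   0   2   0   1   8  12   6   1   3   5   5   3   1   0]
 [  0   0   1   2   1   1   2   1   2   4   5   3   1   0   0]
 [ -1  -1   1   1   2   2   2   3   3   3   3   1   0   0   0]
 [  0  -1  -1   1   1   1   2   2   3   2   1   0  -1  -1   0]
 [ -1   0   0   0   0  -1   0   0   1   0   1   0   0   0  -1]]
(array([243.90666912, 190.08506338]), np.float64(1814.3333333333333), array([[1.27256805, 0.00242737],
       [0.00242737, 1.1555421 ]]))
side 241 188
[[ -5  -3  -4  -4  -3  -4  -4  -4  -5  -4  -4  -4  -4 
[... 8561 characters left out ...]
08 132 134 139 139 139 138 137 137]
 [137 137 138 139 137 131  90  50  89  92  49  42  42  63 132 139 139 138 138 137]
 [137 137 138 139 132  71  44  45  88  87  43  42  42  42  85 131 136 138 138 137]
 [137 137 134 134  89  46  43  44  70  81  36  41  42  42  40  64 102 137 138 139]
 [138 137 108  70  44  29  38  40  25  27  24  41  41  32  28  41  47 131 138 138]
 [138 137  69  46  44  26  26  32  28  26  27  31  25  24  26  42  43  85 136 139]
 [138 138  71  44  43  28  25  26  26  26  25  28  24  26  32  42  41  83 136 139]
 [138 138  91  44  42  31  26  26  27  28  27  27  25  25  24  42  35 110 137 139]
 [138 139 137  53  36  43  27  24  26  25  24  26  24  25  28  30  56 136 139 139]]
```

Run:
```python
from h import *
a=lambda p,q:np.degrees(np.arctan2(*(p-q)[[1,0]])).round(1)
st=onplane("top",(244.5,190.75),.089); ss=onplane("side",(249.4,202.5),.089); print('seat',st,ss)
for n,uv in(("top",(243.9,190.08)),("side",(248.66,190.9))):print('stem tip',n,onplane(n,uv,.124),'axis px',proj(n,st+[0,0,.035]),proj(n,ss+[0,0,.035]))
P=onplane("top",(333.2,197.5),.041);Q=onplane("top",(331.8,192.5),.041);print('ptr top',P,Q,a(P,Q))
P=onplane("side",(253,282.8),.041);Q=onplane("side",(259.5,280.6),.041);print('ptr side',P,Q,a(P,Q))
f=eyes.grab_frame("top")
I=f.mean(2)
# dark skirt/bar blob of knob
m=(I[180:206,320:345]<125).astype(np.uint8); k=max(cv2.findContours(m,0,1)[0],key=cv2.contourArea); e=cv2.fitEllipse(k);print(e,onplane("top",(e[0][0]+320,e[0][1]+180),.022))
# saucer
h=cv2.cvtColor(f,cv2.COLOR_RGB2HSV)[165:222,305:362]; m=((h[...,1]<60)&(h[...,2]>130)).astype(np.uint8)
k=max(cv2.findContours(m,0,1)[0],key=cv2.contourArea); e=cv2.fitEllipse(cv2.convexHull(k));print('saucer',e,onplane("top",(e[0][0]+305,e[0][1]+165),.018))
togo((.467,-.391,.10),180)
togo((.467,-.391,.10),0)
```

```text
seat [0.55591313 0.0706564  0.089     ] [0.55538175 0.0758682  0.089     ]
stem tip top [0.55402343 0.07207618 0.124     ] axis px [244.33908652 189.47322668] [242.68508645 189.67777588]
stem tip side [0.55418645 0.08049347 0.124     ] axis px [249.62451235 192.48088701] [249.24747682 191.63273919]
ptr top [ 0.53219289 -0.22408956  0.041     ] [ 0.54906962 -0.22013252  0.041     ] -166.8
ptr side [ 0.53297716 -0.21968272  0.041     ] [ 0.54890364 -0.21354259  0.041     ] -158.9
((9.91431999206543, 13.035557746887207), (10.865924835205078, 12.071035385131836), 67.85346221923828) [ 0.54942615 -0.21728787  0.022     ]
saucer ((27.806365966796875, 28.132051467895508), (40.562355041503906, 41.40688705444336), 123.260009765625) [ 0.54930078 -0.22784472  0.018     ]
pos [ 0.1903 -0.6476  0.2312] dp cm [ 33.78 -16.82  13.13]
rot deg [ 0.0000e+00 -1.0000e-02 -1.6363e+02]
pos [ 0.1903 -0.6476  0.2312] dp cm [ 33.78 -16.82  13.13]
rot deg [-1.000e-02 -0.000e+00  1.637e+01]
```

Measured positions:
- **Target ring:** (.467, −.391), the farthest from the base at 0.61 m.
- **Seat:** about (.556, .072).
- **Stem flat:** faces about +x (yaw about −4°).
- **Knob:** (.549, −.217), pointer at about −162°.

I'll go to the ring first, at tool yaw 90.

```bash
python3 -m pendant '[{"rotation":[0,0,-35],"dp":[17,-8.5,6],"jaw":1},{"rotation":[0,0,-35],"dp":[17,-8.5,6],"jaw":1},{"rotation":[0,0,-35],"dp":[17,-8.5,6],"jaw":1},{"rotation":[0,0,-35],"dp":[17,-8.5,6],"jaw":1},{"rotation":[0,0,-35],"dp":[17,-8.5,6],"jaw":1}]'
python3 -c "
from h import *
togo((.467,-.391,.10),90); print(env.get_state()['qpos'].round(2))"
```

```text
time: 0.87
tool_pos: [0.332, -0.5152, 0.1706]
ee_rot: [-2.825, -1.374, -0.002]
contact_force: [0.7, -0.5, 0.2]
finger_gap: 0.0854
pos [ 0.332  -0.5152  0.1706] dp cm [18.09  2.95  7.09]
rot deg [ 2.000e-02 -8.000e-02 -3.814e+01]
[ 1.02  0.44 -0.16  1.76  0.09  0.95  0.16]
```

```bash
python3 -m pendant '[{"rotation":[0,0,-38],"dp":[18.1,2.95,7],"jaw":1},{"rotation":[0,0,-38],"dp":[18.1,2.95,7],"jaw":1},{"rotation":[0,0,-38],"dp":[18.1,2.95,7],"jaw":1},{"rotation":[0,0,-38],"dp":[18.1,2.95,7],"jaw":1},{"rotation":[0,0,-38],"dp":[18.1,2.95,7],"jaw":1}]'
python3 -c "
from h import *
togo((.467,-.391,.06),90); print(env.get_state()['qpos'].round(2))"
```

```text
time: 1.28
tool_pos: [0.4692, -0.3881, 0.1002]
ee_rot: [-2.266, -2.175, -0.004]
contact_force: [0.3, 1.0, -0.5]
finger_gap: 0.0852
pos [ 0.4692 -0.3881  0.1002] dp cm [-0.31 -0.21  4.02]
rot deg [ 0.09 -0.12 -2.35]
[ 0.84  0.54 -0.33  1.81  0.22  0.83  0.36]
```

```bash
python3 -m pendant '[{"rotation":[0,0,-2.4],"dp":[-0.3,-0.2,6],"jaw":1},{"rotation":[0,0,-2.4],"dp":[-0.3,-0.2,6],"jaw":1},{"rotation":[0,0,-2.4],"dp":[-0.3,-0.2,6],"jaw":1}]'
python3 - <<'E'
from h import *
togo((.467,-.391,0.0),90)
s=cv2.resize(eyes.grab_frame("side")[280:384,170:300,::-1],None,fx=4,fy=4,interpolation=2)
cv2.imwrite('pics/a1.png',s)
E
```

```text
time: 1.53
tool_pos: [0.4648, -0.3884, 0.0357]
ee_rot: [-2.213, -2.218, -0.003]
contact_force: [-1.3, -0.4, -1.1]
finger_gap: 0.085
pos [ 0.4648 -0.3884  0.0357] dp cm [-0.29  0.24  3.57]
rot deg [-0.27 -0.4   0.13]
```

View pics/a1.png

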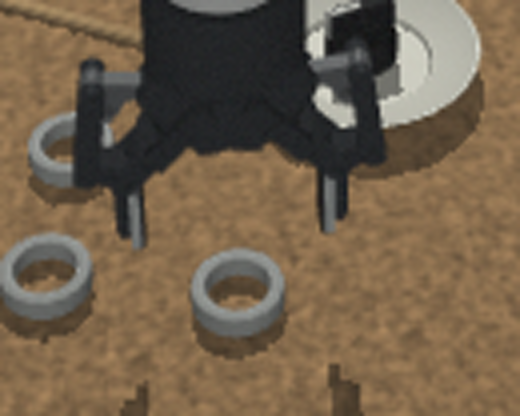

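The side view shows the open fingers straddling the ring, with tips at crop (137,243) and (328,230) and the ring at (237,290). Now I'll lower further and check.

```bash
python3 -c "
from h import *
print(proj('side',(.4648,-.3884,.049)),'seen 228.2 339.2')"
python3 -m pendant '[{"rotation":[0,0,0],"dp":[-0.25,0.25,2],"jaw":1},{"rotation":[0,0,0],"dp":[-0.25,0.25,3.4],"jaw":1},{"rotation":[0,0,0],"dp":[-0.25,0.25,3.4],"jaw":1}]'
python3 -c "
from h import *
togo((.467,-.391,0.0),90)"
```

```text
[227.82319408 337.18423579] seen 228.2 339.2
time: 1.83
tool_pos: [0.4668, -0.3922, 0.0029]
ee_rot: [-2.217, -2.216, -0.002]
contact_force: [-1.0, 0.1, -0.1]
finger_gap: 0.0856
pos [ 0.4668 -0.3922  0.0029] dp cm [0.12 0.02 0.29]
rot deg [-0.25 -0.34 -0.02]
```

```bash
python3 -m pendant '[{"rotation":[0.2,0.3,0],"dp":[0.1,0,0.5],"jaw":0.4},{"rotation":[0.2,0.3,0],"dp":[0.1,0,0.5],"jaw":0.2},{"rotation":[0.2,0.3,0],"dp":[0.1,0,0.5],"jaw":0.2},{"rotation":[0.2,0.3,0],"dp":[0.1,0,0.5],"jaw":0.2}]'
python3 -m pendant '[{"rotation":[0,0,0],"dp":[0,0,0],"jaw":-0.5},{"rotation":[0,0,0],"dp":[0,0,0],"jaw":-1},{"rotation":[0,0,0],"dp":[0,0,0],"jaw":-1},{"rotation":[0,0,0],"dp":[0,0,0],"jaw":-1}]'
python3 - <<'E'
from h import *
togo((.467,-.391,0.0),90)
s=cv2.resize(eyes.grab_frame("side")[300:384,190:280,::-1],None,fx=5,fy=5,interpolation=2)
cv2.imwrite('pics/a2.png',s)
E
```

```text
time: 2.17
tool_pos: [0.4672, -0.3915, -0.0012]
ee_rot: [-2.213, -2.212, -0.004]
contact_force: [0.0, 0.2, -0.3]
finger_gap: 0.0508
time: 2.5
tool_pos: [0.4677, -0.3919, -0.0005]
ee_rot: [-2.214, -2.213, -0.004]
contact_force: [0.0, -0.1, 5.1]
finger_gap: 0.0453
pos [ 0.4677 -0.3919 -0.0005] dp cm [ 0.09 -0.07 -0.05]
rot deg [-0.34 -0.54 -0.04]
```

View pics/a2.png

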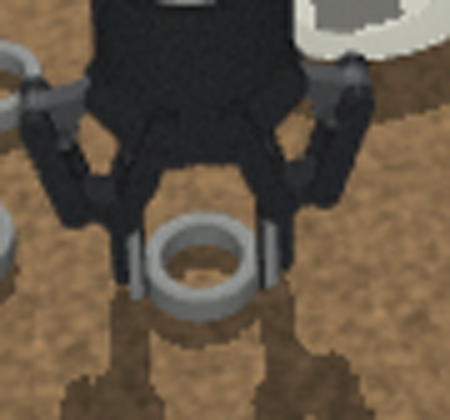

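The pads stand on both sides of the ring, centred on it, at crop (137,270) and (270,265). I'll squeeze a little longer and then lift.

```bash
python3 -m pendant '[{"rotation":[0,0,0],"dp":[0,0,-0.1],"jaw":-1},{"rotation":[0,0,0],"dp":[0,0,-0.1],"jaw":-1},{"rotation":[0,0,0],"dp":[0,0,-0.1],"jaw":-1}]'
python3 -m pendant '[{"rotation":[0,0,0],"dp":[0,0,-3],"jaw":-1},{"rotation":[0,0,0],"dp":[0,0,-6],"jaw":-1},{"rotation":[0,0,0],"dp":[0,0,-6],"jaw":-1}]'
python3 - <<'E'
from h import *
togo((.556,.072,0.20),90)
s=cv2.resize(eyes.grab_frame("side")[250:384,170:300,::-1],None,fx=4,fy=4,interpolation=2)
cv2.imwrite('pics/a3.png',s)
E
```

```text
time: 2.8
tool_pos: [0.4675, -0.3918, 0.0004]
ee_rot: [-2.214, -2.213, -0.004]
contact_force: [-0.5, -0.0, -0.7]
finger_gap: 0.0451
time: 3.05
tool_pos: [0.4709, -0.3943, 0.0652]
ee_rot: [-2.22, -2.218, -0.006]
contact_force: [1.6, -0.8, -0.7]
finger_gap: 0.0448
pos [ 0.4709 -0.3943  0.0652] dp cm [ 46.7    8.48 -13.23]
rot deg [ 0.   -0.3  -0.05]
```

View pics/a3.png

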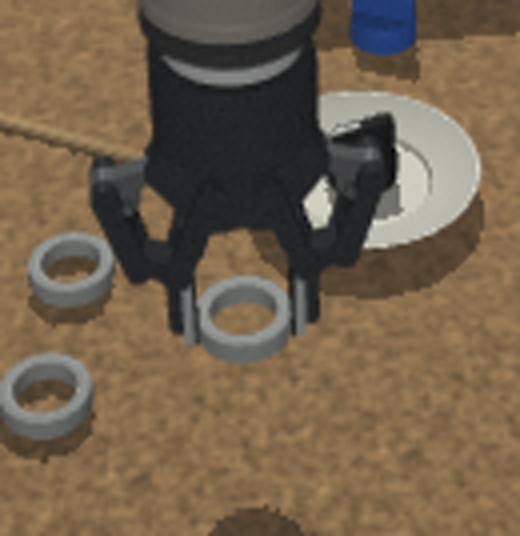

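The ring is held level between the pads, centred at crop (243,318). I'll carry it over the stem.

```bash
python3 -m pendant '[{"rotation":[0,0,0],"dp":[2,0.5,-4],"jaw":-1},{"rotation":[0,0,0],"dp":[5,1.5,-7],"jaw":-1},{"rotation":[0,0,0],"dp":[9,2.5,-10],"jaw":-1},{"rotation":[0,0,0],"dp":[13,3,-13],"jaw":-1},{"rotation":[0,0,0],"dp":[17,3.5,-13.2],"jaw":-1}]'
python3 -m pendant '[{"rotation":[0,0,0],"dp":[4,0.7,0],"jaw":-1},{"rotation":[0,0,0],"dp":[8,1.4,0],"jaw":-1},{"rotation":[0,0,0],"dp":[12,2,0],"jaw":-1},{"rotation":[0,0,0],"dp":[15,2.5,0],"jaw":-1},{"rotation":[0,0,0],"dp":[17,3,0],"jaw":-1}]'
python3 -c "
from h import *
togo((.5565,.071,0.19),90); print(env.get_state()['qpos'].round(2))"
```

```text
time: 3.52
tool_pos: [0.5035, -0.2448, 0.1926]
ee_rot: [-2.223, -2.216, -0.006]
contact_force: [1.3, -0.4, -0.6]
finger_gap: 0.0449
time: 3.93
tool_pos: [0.5334, -0.0705, 0.1925]
ee_rot: [-2.217, -2.22, -0.006]
contact_force: [0.8, 0.2, -1.2]
finger_gap: 0.0453
pos [ 0.5334 -0.0705  0.1925] dp cm [14.14  2.33  0.33]
rot deg [-0.01 -0.34  0.07]
[ 0.42  0.34 -0.49  1.9   0.18  0.95 -0.15]
```

```bash
python3 -m pendant '[{"rotation":[0,0.3,0],"dp":[4,0.7,0],"jaw":-1},{"rotation":[0,0.3,0],"dp":[8,1.4,0],"jaw":-1},{"rotation":[0,0.3,0],"dp":[12,2,0.3],"jaw":-1},{"rotation":[0,0.3,0],"dp":[14.1,2.3,0.3],"jaw":-1},{"rotation":[0,0.3,0],"dp":[14.1,2.3,0.3],"jaw":-1}]'
python3 -m pendant '[{"rotation":[0,0,0],"dp":[0,0,3.5],"jaw":-1},{"rotation":[0,0,0],"dp":[0,0,4.5],"jaw":-1},{"rotation":[0,0,0],"dp":[0,0,4.5],"jaw":-1}]'
python3 - <<'E'
from h import *
togo((.5565,.071,0.14),90)
s=cv2.resize(eyes.grab_frame("side")[140:225,205:300,::-1],None,fx=6,fy=6,interpolation=2)
cv2.imwrite('pics/a4.png',s)
E
```

```text
time: 4.35
tool_pos: [0.5555, 0.078, 0.1895]
ee_rot: [-2.202, -2.225, -0.015]
contact_force: [0.4, 0.2, -0.8]
finger_gap: 0.0455
time: 4.6
tool_pos: [0.5523, 0.0774, 0.1408]
ee_rot: [-2.198, -2.222, -0.005]
contact_force: [-0.4, 0.0, -0.8]
finger_gap: 0.0451
pos [0.5523 0.0774 0.1408] dp cm [-0.65  0.41  0.06]
rot deg [-0.53 -0.77  0.61]
```

View pics/a4.png

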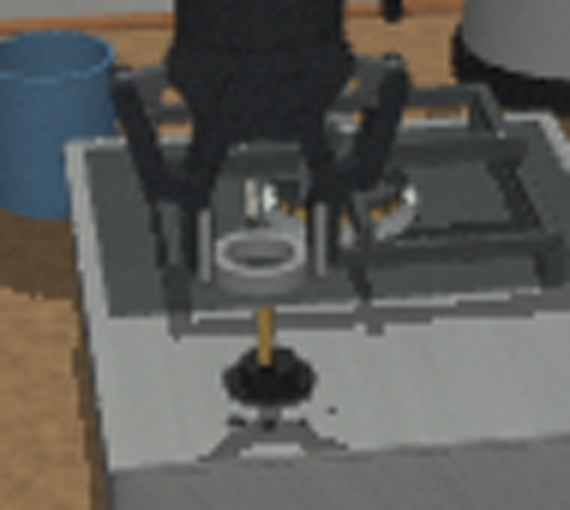

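The ring hovers above the stem at crop (262,258), with the seat at (270,378). I'll correct the lateral error and let it settle.

```bash
python3 -m pendant '[{"rotation":[-0.5,-0.8,0.6],"dp":[-0.65,0.4,0],"jaw":-1},{"rotation":[-0.5,-0.8,0.6],"dp":[-0.65,0.4,0],"jaw":-1},{"rotation":[-0.5,-0.8,0.6],"dp":[-0.65,0.4,0],"jaw":-1},{"rotation":[-0.5,-0.8,0.6],"dp":[-0.65,0.4,0],"jaw":-1}]'
python3 - <<'E'
from h import *
togo((.5565,.071,0.089),90)
f=eyes.grab_frame("side").astype(int)
print('ring mid expected',proj('side',(.5565,.071,.1395+.012)), 'seat',proj('side',(.5565,.071,.089)))
s=cv2.resize(f[170:215,225:275,::-1].astype(np.uint8),None,fx=12,fy=12,interpolation=0)
cv2.imwrite('pics/a5.png',s)
E
```

```text
time: 4.98
tool_pos: [0.5583, 0.0705, 0.1434]
ee_rot: [2.221, 2.218, 0.004]
contact_force: [0.5, 1.6, 0.0]
finger_gap: 0.0449
pos [0.5583 0.0705 0.1434] dp cm [ 0.05 -0.21  5.44]
rot deg [ 0.23  0.01 -0.09]
ring mid expected [249.70312647 183.64846224] seat [249.96573465 203.30460518]
```

View pics/a5.png

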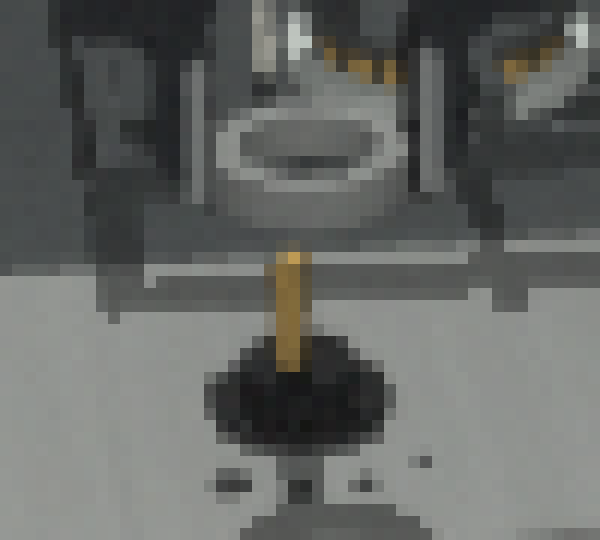

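The ring is at column ~250.5 and the seat at ~249.5, so the ring is about 3 mm too far in +x. I'll correct to x = .555 and go down in guarded steps.

```bash
python3 -m pendant '[{"rotation":[0.2,0,0],"dp":[0.05,-0.3,0],"jaw":-1},{"rotation":[0.2,0,0],"dp":[0.05,-0.3,0.5],"jaw":-1},{"rotation":[0.2,0,0],"dp":[0.05,-0.3,2.0],"jaw":-1},{"rotation":[0.2,0,0],"dp":[0.05,-0.3,3.6],"jaw":-1},{"rotation":[0.2,0,0],"dp":[0.05,-0.3,3.6],"jaw":-1}]'
python3 -c "
from h import *
togo((.5552,.071,0.089),90)"
```

```text
time: 5.45
tool_pos: [0.5533, 0.0707, 0.1046]
ee_rot: [-2.221, -2.218, 0.006]
contact_force: [-1.3, -1.8, 0.0]
finger_gap: 0.0452
pos [0.5533 0.0707 0.1046] dp cm [0.03 0.2  1.56]
rot deg [-0.25  0.05 -0.06]
```

```bash
python3 -m pendant '[{"rotation":[-0.2,0,0],"dp":[0,0.2,0],"jaw":-1},{"rotation":[-0.2,0,0],"dp":[0,0.2,0.4],"jaw":-1},{"rotation":[-0.2,0,0],"dp":[0,0.2,0.8],"jaw":-1},{"rotation":[-0.2,0,0],"dp":[0,0.2,0.8],"jaw":-1}]'
python3 -c "
from h import *
togo((.5552,.071,0.089),90);print(env.get_state()['moment'])"
```

```text
time: 5.78
tool_pos: [0.5552, 0.0706, 0.0963]
ee_rot: [-2.223, -2.22, 0.002]
contact_force: [-0.8, -0.1, -0.7]
finger_gap: 0.0449
pos [0.5552 0.0706 0.0963] dp cm [0.04 0.   0.73]
rot deg [-0.06  0.05 -0.06]
[-0.034681    0.08540267  0.01574222]
```

The ring is already around the spigot with no contact force. I'll lower it onto the shoulder.

```bash
python3 -m pendant '[{"rotation":[0,0,0],"dp":[0,0,0.4],"jaw":-1},{"rotation":[0,0,0],"dp":[0,0,0.75],"jaw":-1},{"rotation":[0,0,0],"dp":[0,0,0.75],"jaw":-1},{"rotation":[0,0,0],"dp":[0,0,0.75],"jaw":-1}]'
python3 -c "
from h import *
togo((.5552,.071,0.089),90)"
```

```text
time: 6.12
tool_pos: [0.5553, 0.0707, 0.0888]
ee_rot: [-2.223, -2.22, 0.002]
contact_force: [0.3, -0.3, 0.3]
finger_gap: 0.0449
pos [0.5553 0.0707 0.0888] dp cm [ 0.03 -0.01 -0.02]
rot deg [-0.05  0.05 -0.06]
```

```bash
python3 -m pendant '[{"rotation":[0,0,0],"dp":[0,0,0.15],"jaw":-1},{"rotation":[0,0,0],"dp":[0,0,0.15],"jaw":-1}]'
python3 -m pendant '[{"rotation":[0,0,0],"dp":[0,0,0],"jaw":0.3},{"rotation":[0,0,0],"dp":[0,0,0],"jaw":0.4},{"rotation":[0,0,0],"dp":[0,0,0],"jaw":0.4},{"rotation":[0,0,0],"dp":[0,0,0],"jaw":0.4}]'
python3 -m pendant '[{"rotation":[0,0,0],"dp":[0,0,-2],"jaw":0.6},{"rotation":[0,0,0],"dp":[0,0,-6],"jaw":0.6},{"rotation":[0,0,0],"dp":[0,0,-10],"jaw":0.6},{"rotation":[0,0,0],"dp":[0,0,-10],"jaw":0.6}]'
python3 -c "
from h import *
togo((.5494,-.2173,.19),18);print(env.get_state()['qpos'].round(2))"
```

```text
time: 6.28
tool_pos: [0.5553, 0.0706, 0.0885]
ee_rot: [2.222, 2.22, -0.003]
contact_force: [-4.7, -1.3, 12.3]
finger_gap: 0.0448
time: 6.62
tool_pos: [0.5552, 0.0706, 0.0883]
ee_rot: [2.222, 2.22, -0.003]
contact_force: [0.5, -0.3, 0.1]
finger_gap: 0.0595
time: 6.95
tool_pos: [0.5596, 0.0723, 0.1956]
ee_rot: [2.218, 2.215, 0.012]
contact_force: [2.6, 0.4, 0.6]
finger_gap: 0.0681
pos [0.5596 0.0723 0.1956] dp cm [-28.96  -0.99   0.54]
rot deg [ 0.51 -0.4  71.93]
[ 0.18  0.38 -0.53  1.84  0.23  0.97 -0.45]
```

```bash
python3 -m pendant '[{"rotation":[0,0,7],"dp":[-3,0,0],"jaw":0.6},{"rotation":[0,0,14],"dp":[-7,0,0],"jaw":0.6},{"rotation":[0,0,21],"dp":[-11,0,0],"jaw":0.6},{"rotation":[0,0,28],"dp":[-15,-0.5,0],"jaw":0.6},{"rotation":[0,0,35],"dp":[-18,-0.5,0],"jaw":0.6}]'
python3 -c "
from h import *
togo((.5494,-.2173,.14),18);print(env.get_state()['qpos'].round(2))"
```

```text
time: 7.37
tool_pos: [0.5532, -0.1117, 0.1951]
ee_rot: [2.789, 1.434, 0.013]
contact_force: [0.1, -0.0, 0.2]
finger_gap: 0.0681
pos [ 0.5532 -0.1117  0.1951] dp cm [-8.84  5.79  5.52]
rot deg [ 0.38 -0.42 36.43]
[ 0.36  0.35 -0.34  1.85  0.14  0.95 -0.66]
```

```bash
python3 -m pendant '[{"rotation":[0,0,7],"dp":[-3,2,1],"jaw":0.6},{"rotation":[0,0,14],"dp":[-6,4,3],"jaw":0.3},{"rotation":[0,0,21],"dp":[-8.8,5.8,5],"jaw":0},{"rotation":[0,0,29],"dp":[-8.8,5.8,5.5],"jaw":0},{"rotation":[0,0,36],"dp":[-8.8,5.8,5.5],"jaw":0}]'
python3 - <<'E'
from h import *
togo((.5494,-.2173,.10),18)
t=eyes.grab_frame("top");s=eyes.grab_frame("side")
A=cv2.resize(t[172:212,222:272,::-1],None,fx=8,fy=8,interpolation=2)
B=cv2.resize(s[178:218,225:275,::-1],None,fx=8,fy=8,interpolation=2)
C=cv2.resize(s[245:310,222:300,::-1],None,fx=4,fy=4,interpolation=2)
D=np.zeros((320,400,3),np.uint8);D[:260,:312]=C
cv2.imwrite('pics/a6.png',np.vstack([np.hstack([A,B])[:, :800],np.hstack([D[:270],np.zeros((270,400,3),np.uint8)])]))
E
```

```text
time: 7.78
tool_pos: [0.5474, -0.2201, 0.1375]
ee_rot: [3.099, 0.504, 0.008]
contact_force: [0.1, 0.5, 0.2]
finger_gap: 0.0427
pos [ 0.5474 -0.2201  0.1375] dp cm [ 0.26 -0.21  3.75]
rot deg [ 0.16 -0.28  0.47]
```

View pics/a6.png

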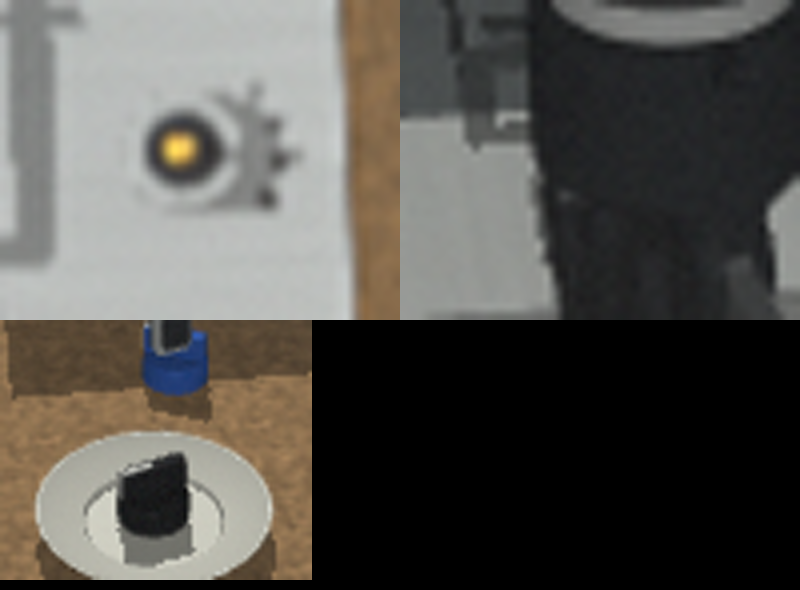

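The top crop shows the bezel seated around the spigot, with the stem at (180,149) inside the ring. The gripper is above the knob, and its bar and pointer are where I measured them. Next I go down to grasp it.

```bash
python3 -m pendant '[{"rotation":[0.1,-0.2,0.5],"dp":[0.25,-0.2,1.5],"jaw":0},{"rotation":[0.1,-0.2,0.5],"dp":[0.25,-0.2,4.5],"jaw":0},{"rotation":[0.1,-0.2,0.5],"dp":[0.25,-0.2,7.5],"jaw":0},{"rotation":[0.1,-0.2,0.5],"dp":[0.25,-0.2,8.5],"jaw":0},{"rotation":[0.1,-0.2,0.5],"dp":[0.25,-0.2,8.5],"jaw":0}]'
python3 -c "
from h import *
togo((.5494,-.2173,.0245),18)"
```

```text
time: 8.3
tool_pos: [0.5497, -0.2133, 0.0513]
ee_rot: [-3.098, -0.51, 0.001]
contact_force: [-0.3, 0.1, 0.0]
finger_gap: 0.0427
pos [ 0.5497 -0.2133  0.0513] dp cm [-0.15  0.38  2.68]
rot deg [-0.11  0.02  0.7 ]
```

```bash
python3 -m pendant '[{"rotation":[0,0,0.7],"dp":[-0.15,0.35,0],"jaw":0},{"rotation":[0,0,0.7],"dp":[-0.15,0.35,1],"jaw":0},{"rotation":[0,0,0.7],"dp":[-0.15,0.35,2.6],"jaw":0},{"rotation":[0,0,0.7],"dp":[-0.15,0.35,2.6],"jaw":0}]'
python3 -c "
from h import *
togo((.5494,-.2173,.0245),18)"
```

```text
time: 8.63
tool_pos: [0.5486, -0.217, 0.024]
ee_rot: [-3.1, -0.491, 0.003]
contact_force: [-0.8, 0.2, 0.1]
finger_gap: 0.0427
pos [ 0.5486 -0.217   0.024 ] dp cm [ 0.07  0.05 -0.05]
rot deg [-0.15  0.09  0.01]
```

```bash
python3 -m pendant '[{"rotation":[0,0,0],"dp":[0.05,0,0],"jaw":-0.6},{"rotation":[0,0,0],"dp":[0.05,0,0],"jaw":-1},{"rotation":[0,0,0],"dp":[0.05,0,0],"jaw":-1},{"rotation":[0,0,0],"dp":[0.05,0,0],"jaw":-1},{"rotation":[0,0,0],"dp":[0.05,0,0],"jaw":-1}]'
python3 -m pendant '[{"rotation":[0,0,0],"dp":[0.05,0,0],"jaw":-1},{"rotation":[0,0,0],"dp":[0,0,0],"jaw":-1},{"rotation":[0,0,0],"dp":[0,0,0],"jaw":-1}]'
python3 -c "
from h import *
togo((.5494,-.2173,.0245),18)"
```

```text
time: 9.05
tool_pos: [0.5499, -0.2171, 0.0252]
ee_rot: [-3.101, -0.492, 0.0]
contact_force: [-1.3, -0.5, 6.8]
finger_gap: 0.0106
time: 9.3
tool_pos: [0.5499, -0.2171, 0.0252]
ee_rot: [-3.101, -0.492, 0.0]
contact_force: [-0.3, 0.7, 2.2]
finger_gap: 0.01
pos [ 0.5499 -0.2171  0.0252] dp cm [-0.05  0.01  0.07]
rot deg [-0.09 -0.    0.02]
```

The knob is gripped (gap 10 mm). I'll lift it and measure how it hangs before the carry.

```bash
python3 -m pendant '[{"rotation":[0,0,0],"dp":[0,0,-2],"jaw":-1},{"rotation":[0,0,0],"dp":[0,0,-6],"jaw":-1},{"rotation":[0,0,0],"dp":[0,0,-10],"jaw":-1},{"rotation":[0,0,0],"dp":[0,0,-14],"jaw":-1},{"rotation":[0,0,0],"dp":[0,0,-17.5],"jaw":-1}]'
python3 -m pendant '[{"rotation":[0,0,-7],"dp":[2,-2,0],"jaw":-1},{"rotation":[0,0,-14],"dp":[4,-5,0],"jaw":-1},{"rotation":[0,0,-21],"dp":[6,-8,0],"jaw":-1},{"rotation":[0,0,-28],"dp":[6,-12,0],"jaw":-1},{"rotation":[0,0,-35],"dp":[6,-15,0],"jaw":-1}]'
python3 -c "
from h import *
togo((.5553,.0707,.19),176);print(env.get_state()['qpos'].round(2))"
```

```text
time: 9.72
tool_pos: [0.5497, -0.2173, 0.2024]
ee_rot: [-3.101, -0.492, -0.0]
contact_force: [0.8, -0.6, -1.5]
finger_gap: 0.0102
time: 10.13
tool_pos: [0.5598, -0.0523, 0.2022]
ee_rot: [-2.803, -1.413, -0.001]
contact_force: [-0.5, 1.2, -2.1]
finger_gap: 0.0104
pos [ 0.5598 -0.0523  0.2022] dp cm [ 9.62 -7.67  1.26]
rot deg [ 4.0000e-02 -2.0000e-01 -1.2248e+02]
[ 0.27  0.35 -0.35  1.84  0.14  0.98 -0.78]
```

```bash
python3 -m pendant '[{"rotation":[0,0,-7],"dp":[2,-1.5,0],"jaw":-1},{"rotation":[0,0,-14],"dp":[4,-3,0],"jaw":-1},{"rotation":[0,0,-21],"dp":[6,-5,0],"jaw":-1},{"rotation":[0,0,-28],"dp":[8,-6.5,0],"jaw":-1},{"rotation":[0,0,-35],"dp":[9.6,-7.7,0],"jaw":-1}]'
python3 -m pendant '[{"rotation":[0,0,-7],"dp":[0,0,0],"jaw":-1},{"rotation":[0,0,-14],"dp":[0,0,0],"jaw":-1},{"rotation":[0,0,-21],"dp":[0,0,0],"jaw":-1},{"rotation":[0,0,-28],"dp":[0,0,0],"jaw":-1},{"rotation":[0,0,-35],"dp":[0,0,0],"jaw":-1}]'
python3 -m pendant '[{"rotation":[0,0,-7],"dp":[0,0,0],"jaw":-1},{"rotation":[0,0,-14],"dp":[0,0,0],"jaw":-1},{"rotation":[0,0,-21],"dp":[0,0,0],"jaw":-1},{"rotation":[0,0,-28],"dp":[0,0,0],"jaw":-1},{"rotation":[0,0,-35],"dp":[0,0,0],"jaw":-1}]'
python3 -c "
from h import *
togo((.5553,.0707,.16),176);print(env.get_state()['qpos'].round(2))"
```

```text
time: 10.55
tool_pos: [0.5541, 0.073, 0.2023]
ee_rot: [-2.239, -2.199, -0.002]
contact_force: [0.3, -0.2, -0.9]
finger_gap: 0.0103
time: 10.97
tool_pos: [0.5536, 0.0728, 0.2018]
ee_rot: [-1.465, -2.775, -0.002]
contact_force: [-1.0, 0.2, -1.2]
finger_gap: 0.0099
time: 11.38
tool_pos: [0.5531, 0.0725, 0.2014]
ee_rot: [-0.554, -3.088, -0.003]
contact_force: [-0.7, 0.5, -1.5]
finger_gap: 0.0107
pos [0.5531 0.0725 0.2014] dp cm [-0.28 -0.1   4.13]
rot deg [  0.1   -0.23 -16.34]
[ 0.37  0.42 -0.77  1.83  0.33  1.03  0.68]
```

```bash
python3 -m pendant '[{"rotation":[0,0,-7],"dp":[-0.3,-0.1,1],"jaw":-1},{"rotation":[0,0,-14],"dp":[-0.3,-0.1,3],"jaw":-1},{"rotation":[0,0,-16.3],"dp":[-0.3,-0.1,4.1],"jaw":-1},{"rotation":[0,0,-16.3],"dp":[-0.3,-0.1,4.1],"jaw":-1},{"rotation":[0,0,-16.3],"dp":[-0.3,-0.1,4.1],"jaw":-1}]'
python3 - <<'E'
from h import *
togo((.5553,.0707,.16),176)
s=eyes.grab_frame("side")
p=env.get_state()['tool_pos']
print('axis px at knob skirt mid',proj('side',p-[0,0,.012]),'at stem mid',proj('side',(p[0],p[1],.115)))
cv2.imwrite('pics/a7.png',cv2.resize(s[160:215,220:280,::-1],None,fx=10,fy=10,interpolation=0))
E
```

```text
time: 11.8
tool_pos: [0.5547, 0.0705, 0.1597]
ee_rot: [-0.115, -3.134, -0.004]
contact_force: [-0.1, -0.2, -0.4]
finger_gap: 0.0102
pos [0.5547 0.0705 0.1597] dp cm [-0.06  0.03 -0.03]
rot deg [ 0.13 -0.34 -0.22]
axis px at knob skirt mid [249.32405774 184.66831905] at stem mid [249.4710477  195.29851775]
```

View pics/a7.png

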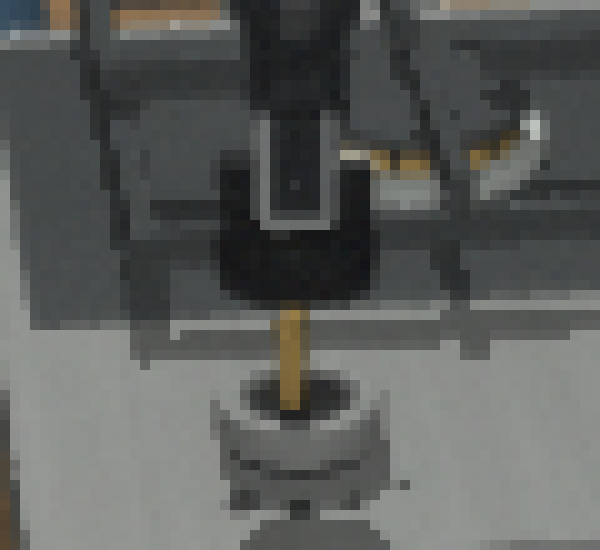

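The knob is centred over the stem: skirt axis at column ~249.5 and stem axis at ~249.6, with the pointer toward +x. I'll descend in guarded steps. Touching the stem's top would first show at TCP ≈ .144.

```bash
python3 -m pendant '[{"rotation":[0,0,0],"dp":[0,0,0.7],"jaw":-1},{"rotation":[0,0,0],"dp":[0,0,1.4],"jaw":-1},{"rotation":[0,0,0],"dp":[0,0,1.4],"jaw":-1}]'
python3 -m pendant '[{"rotation":[0,0,0],"dp":[0,0,0.3],"jaw":-1},{"rotation":[0,0,0],"dp":[0,0,0.4],"jaw":-1},{"rotation":[0,0,0],"dp":[0,0,0.4],"jaw":-1}]'
python3 -c "
from h import *
togo((.5553,.0707,.13),176);print(env.get_state()['moment'])"
```

```text
time: 12.1
tool_pos: [0.5547, 0.0706, 0.1455]
ee_rot: [-0.116, -3.134, -0.003]
contact_force: [-0.9, 0.2, -1.8]
finger_gap: 0.0105
time: 12.35
tool_pos: [0.5553, 0.0709, 0.142]
ee_rot: [-0.116, -3.135, -0.004]
contact_force: [-0.1, 0.9, 3.7]
finger_gap: 0.0099
pos [0.5553 0.0709 0.142 ] dp cm [-0.01 -0.02  1.2 ]
rot deg [ 0.13 -0.24 -0.25]
[-0.04655303  0.01615793  0.00872056]
```

It met the stem's top (about 4–5 N) without entering. I'll keep this light pressure and search around in 1 mm steps.

```bash
python3 -m pendant '[{"rotation":[0,0,0],"dp":[0,0.1,0],"jaw":-1},{"rotation":[0,0,0],"dp":[0,0.1,0],"jaw":-1}]'
python3 -m pendant '[{"rotation":[0,0,0],"dp":[-0.1,0,0],"jaw":-1},{"rotation":[0,0,0],"dp":[-0.1,0,0],"jaw":-1}]'
python3 -m pendant '[{"rotation":[0,0,0],"dp":[0,-0.1,0],"jaw":-1},{"rotation":[0,0,0],"dp":[0,-0.1,0],"jaw":-1}]'
python3 -m pendant '[{"rotation":[0,0,0],"dp":[0,-0.1,0],"jaw":-1},{"rotation":[0,0,0],"dp":[0,-0.1,0],"jaw":-1}]'
```

```text
time: 12.52
tool_pos: [0.5557, 0.0718, 0.1425]
ee_rot: [-0.117, -3.136, -0.003]
contact_force: [-1.0, -1.5, 2.5]
finger_gap: 0.0106
time: 12.68
tool_pos: [0.5572, 0.072, 0.1428]
ee_rot: [-0.117, -3.137, -0.004]
contact_force: [-0.1, -0.3, 2.6]
finger_gap: 0.0103
time: 12.85
tool_pos: [0.5574, 0.0711, 0.143]
ee_rot: [-0.117, -3.138, -0.005]
contact_force: [1.0, -0.4, 3.6]
finger_gap: 0.0106
time: 13.02
tool_pos: [0.5575, 0.0705, 0.1431]
ee_rot: [-0.117, -3.138, -0.006]
contact_force: [0.7, 1.1, 2.1]
finger_gap: 0.0098
```

```bash
python3 -m pendant '[{"rotation":[0,0,0],"dp":[0.1,-0.05,0.1],"jaw":-1},{"rotation":[0,0,0],"dp":[0.1,-0.05,0.1],"jaw":-1}]'
python3 -m pendant '[{"rotation":[0,0,0],"dp":[0.1,0,0.05],"jaw":-1},{"rotation":[0,0,0],"dp":[0.1,0,0.05],"jaw":-1}]'
python3 -m pendant '[{"rotation":[0,0,0],"dp":[0.1,0,0.05],"jaw":-1},{"rotation":[0,0,0],"dp":[0.1,0,0.05],"jaw":-1}]'
python3 -m pendant '[{"rotation":[0,0,0],"dp":[0,0.1,0.05],"jaw":-1},{"rotation":[0,0,0],"dp":[0,0.1,0.05],"jaw":-1}]'
python3 -m pendant '[{"rotation":[0,0,0],"dp":[0,0.1,0.05],"jaw":-1},{"rotation":[0,0,0],"dp":[0,0.1,0.05],"jaw":-1}]'
```

```text
time: 13.18
tool_pos: [0.557, 0.0704, 0.1424]
ee_rot: [0.117, 3.139, 0.007]
contact_force: [2.3, 1.0, 4.8]
finger_gap: 0.0107
time: 13.35
tool_pos: [0.5567, 0.0704, 0.1422]
ee_rot: [0.117, 3.138, 0.007]
contact_force: [1.5, 1.1, 4.4]
finger_gap: 0.0105
time: 13.52
tool_pos: [0.5553, 0.0703, 0.1416]
ee_rot: [0.117, 3.138, 0.007]
contact_force: [-0.2, 0.8, 4.1]
finger_gap: 0.0105
time: 13.68
tool_pos: [0.5552, 0.0705, 0.1409]
ee_rot: [0.118, 3.139, 0.004]
contact_force: [-0.3, -1.9, 4.4]
finger_gap: 0.0101
time: 13.85
tool_pos: [0.5552, 0.0706, 0.1403]
ee_rot: [0.119, 3.139, 0.002]
contact_force: [1.2, -2.5, 5.0]
finger_gap: 0.0102
```

Friction held the last sideways steps. The stem brass in the top view suggests y ≈ .072–.074, because the shadow had biased the shoulder estimate. I'll search toward +y.

```bash
python3 -m pendant '[{"rotation":[0,0,0],"dp":[0,0.1,-0.1],"jaw":-1},{"rotation":[0,0,0],"dp":[0,0.15,-0.1],"jaw":-1},{"rotation":[0,0,0],"dp":[0,0.15,-0.1],"jaw":-1}]'
python3 -m pendant '[{"rotation":[0,0,0],"dp":[0,0.1,0.05],"jaw":-1},{"rotation":[0,0,0],"dp":[0,0.1,0.05],"jaw":-1}]'
python3 -m pendant '[{"rotation":[0,0,0],"dp":[0,0.1,0.05],"jaw":-1},{"rotation":[0,0,0],"dp":[0,0.1,0.05],"jaw":-1}]'
python3 -m pendant '[{"rotation":[0,0,0],"dp":[0,0.1,0.05],"jaw":-1},{"rotation":[0,0,0],"dp":[0,0.1,0.05],"jaw":-1}]'
python3 -c "
from h import *
togo((.5553,.0707,.13),176)"
```

```text
time: 14.1
tool_pos: [0.555, 0.0712, 0.1411]
ee_rot: [-0.119, -3.139, 0.0]
contact_force: [0.9, -4.0, 4.8]
finger_gap: 0.0102
time: 14.27
tool_pos: [0.5548, 0.0718, 0.1404]
ee_rot: [-0.12, -3.138, 0.001]
contact_force: [0.2, -2.2, 5.1]
finger_gap: 0.0105
time: 14.43
tool_pos: [0.5548, 0.0734, 0.1397]
ee_rot: [-0.119, -3.138, -0.0]
contact_force: [2.7, 1.2, -1.0]
finger_gap: 0.0103
time: 14.6
tool_pos: [0.5549, 0.0745, 0.1386]
ee_rot: [-0.119, -3.138, -0.001]
contact_force: [3.0, -0.8, -1.3]
finger_gap: 0.0106
pos [0.5549 0.0745 0.1386] dp cm [-0.07 -0.37  0.86]
rot deg [ 0.04 -0.08 -0.34]
```

The vertical force dropped to the knob's own weight at z = .139, so the stem has entered the bore. I'll go down.

```bash
python3 -m pendant '[{"rotation":[0,0,0],"dp":[-0.05,-0.03,0.3],"jaw":-1},{"rotation":[0,0,0],"dp":[-0.05,-0.03,0.5],"jaw":-1},{"rotation":[0,0,0],"dp":[-0.05,-0.03,0.5],"jaw":-1}]'
python3 -m pendant '[{"rotation":[0,0,0],"dp":[-0.05,0,0.2],"jaw":-1},{"rotation":[0,0,0],"dp":[-0.05,0,0.3],"jaw":-1},{"rotation":[0,0,0],"dp":[-0.05,0,0.3],"jaw":-1}]'
python3 -c "
from h import *
togo((.5553,.0735,.124),176);print(env.get_state()['moment'])"
```

```text
time: 14.85
tool_pos: [0.5551, 0.074, 0.1328]
ee_rot: [-0.119, -3.137, -0.001]
contact_force: [3.0, -0.6, -2.2]
finger_gap: 0.0102
time: 15.1
tool_pos: [0.5553, 0.074, 0.1297]
ee_rot: [-0.119, -3.136, -0.001]
contact_force: [0.5, 0.3, 2.1]
finger_gap: 0.0104
pos [0.5553 0.074  0.1297] dp cm [-0.01 -0.05  0.57]
rot deg [ 0.02 -0.17 -0.34]
[-0.14349105 -0.15248414  0.09141202]
```

The bore met the stem at z ≈ .130, exactly as predicted. Now I'll press to the stop.

```bash
python3 -m pendant '[{"rotation":[0,0,0],"dp":[0,-0.03,0.3],"jaw":-1},{"rotation":[0,0,0],"dp":[0,-0.03,0.5],"jaw":-1},{"rotation":[0,0,0],"dp":[0,-0.03,0.55],"jaw":-1},{"rotation":[0,0,0],"dp":[0,-0.03,0.55],"jaw":-1}]'
python3 -m pendant '[{"rotation":[0,0,0],"dp":[0,0,0.1],"jaw":-1},{"rotation":[0,0,0],"dp":[0,0,0.15],"jaw":-1},{"rotation":[0,0,0],"dp":[0,0,0.15],"jaw":-1}]'
python3 -c "
from h import *
togo((.5553,.0735,.124),176);print(env.get_state()['moment'])"
```

```text
time: 15.43
tool_pos: [0.5556, 0.0743, 0.1247]
ee_rot: [-0.118, -3.137, -0.002]
contact_force: [0.4, -0.7, 6.7]
finger_gap: 0.0105
time: 15.68
tool_pos: [0.5559, 0.0748, 0.124]
ee_rot: [-0.118, -3.138, -0.002]
contact_force: [0.0, -0.7, 8.6]
finger_gap: 0.0108
pos [0.5559 0.0748 0.124 ] dp cm [ 0.05 -0.13  0.  ]
rot deg [ 0.06 -0.07 -0.3 ]
[-0.07890584  0.22480867  0.0326092 ]
```

```bash
python3 -m pendant '[{"rotation":[0,0,0],"dp":[0.03,-0.06,0.15],"jaw":-1},{"rotation":[0,0,0],"dp":[0.03,-0.06,0.25],"jaw":-1},{"rotation":[0,0,0],"dp":[0.03,-0.06,0.25],"jaw":-1}]'
python3 -c "
from h import *
togo((.5553,.0735,.124),176);print(env.get_state()['moment'])"
```

```text
time: 15.93
tool_pos: [0.5561, 0.0748, 0.1237]
ee_rot: [0.118, 3.139, 0.001]
contact_force: [-4.1, -2.4, 21.9]
finger_gap: 0.0102
pos [0.5561 0.0748 0.1237] dp cm [ 0.07 -0.14 -0.03]
rot deg [ 0.02  0.02 -0.29]
[-0.46177551  1.1594624  -0.03636137]
```

The firm stop was reached at .1237 with 22 N. I'll check with the camera, which holds the target.

Run:
```python
from h import *
s=eyes.grab_frame("side"); t=eyes.grab_frame("top")
for _ in range(4): eyes.grab_frame("top")
A=cv2.resize(s[150:215,220:285,::-1],None,fx=8,fy=8,interpolation=0)
B=cv2.resize(t[:, :, ::-1],(270,203));B=np.vstack([B,np.zeros((317,270,3),np.uint8)])
C=cv2.resize(s[:,:,::-1],(270,203));B[210:413]=C
cv2.imwrite('pics/a8.png',np.hstack([A,B]))
st=env.get_state();print(st['time'],st['tool_pos'],st['contact_force'],st['finger_gap'])
```

```text
16.2333 [0.55612273 0.07486472 0.12379756] [-5.2829211  -1.31740859 20.65483347] 0.010440467259149643
```

View pics/a8.png

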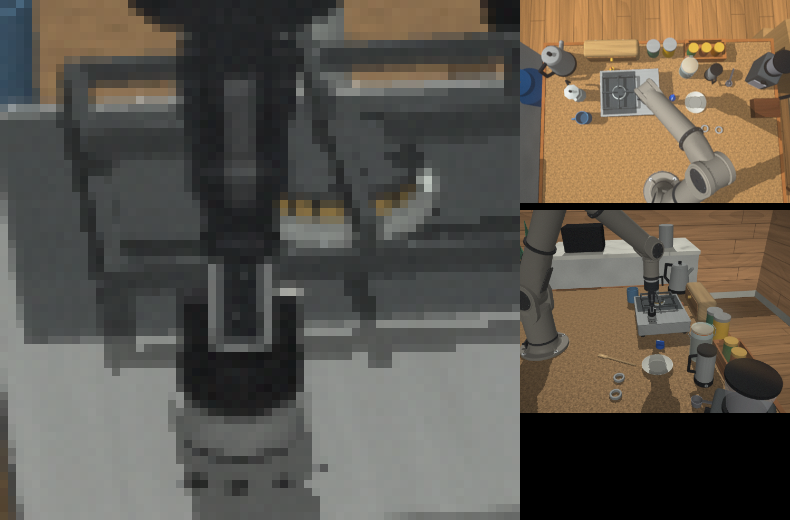

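The knob sits directly above the seated bezel at crop (240,400), with no stem showing and the pointer toward +x. The other objects are undisturbed. Force is a steady 21 N over 0.3 s, so I'm handing in.

```bash
python3 -c "
from workcell import env
print(env.sign_off()); s=env.get_state(); print(s['time'],s['tool_pos'],s['contact_force'])"
```

```text
the job is handed in; nothing more can be done
None
the job is handed in; nothing more can be done
```

I set the farthest ring on the seat and let go of it. I then took the black knob from the saucer, turned it to match the stem's flat and pushed it home. I handed in at about 16.2 s with the gripper still pressing the knob down.

**Bezel:** it met the shoulder at z = 0.0885 (12 N), close to the 0.089 given for the seat. The top view after release showed it around the spigot.

**Knob:** my first descent landed on top of the stem, because the seat's y was about 3 mm off; a shadow seems to have shifted it. A short search under light pressure found the bore at y ≈ 0.0735–0.0745. The knob then met the stem at z ≈ 0.130, which is where full seating was predicted. The firm stop came at z ≈ 0.1237, against 0.124 predicted, and the push stayed at 21–22 N over the last 0.3 s.

**Last picture:** the knob is just above the bezel, its pointer is toward +x, no stem shows, and the other things look undisturbed.

**Not confirmed:**
- The stem flat's angle, about −4°, was only estimated from coarse pixels. The D going fully in is the evidence that it fits.
- The finger gap read about 2–3 mm less than the known widths of both parts, but both grips held.
- The 3 mm gap between knob and bezel was too small to measure in the pictures.

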